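# Wind the stuck punch out of its holder and rack it

### The arm

A 7-joint arm with a two-finger parallel gripper is mounted at the origin on the work surface. World frame = base frame: x ahead of the robot, y to its left, z up, the work surface at z = 0. Lengths are in m, angles in rad, forces in N, time in s.
With the tool pointing down it reaches from about 0.35 to 0.9 m from the base axis. Payload 19.9 kg.
Tool frame: the origin (TCP) lies on the centre line of the jaws, within the pads' length; the fingertips stand 8 mm ahead of it and the grasp point (between the pads) lies 11 mm behind it; y points along the fingers, x is the direction in which the jaws open and shut, and the axes are right-handed (so a half turn about y gives the same grasp; the last joint's range is limited). The gripper opens to 85 mm and grips with 20 to 120 N. Pads are 22 mm wide; open, the fingers measure 114 mm over their backs; the gripper's body (76 mm by 85 mm) begins 54 mm behind the grasp point. The pads swing forward as they close: fully open they stand 13 mm farther back than shut.
Start: joints at [-1.206, 0.417, -0.01, 1.614, 0.005, 1.111, -0.053], TCP at [0.247, 0.574, 0.239] pointing down, gripper open.
Joint ranges: [-2.81, 2.81], [-0.39, 2.02], [-1.27, 1.25], [0.06, 2.57], [-1.19, 4.33], [0.19, 2], [-2.82, 2.82]. Speed limits (rad/s): [1.89, 1.89, 2.39, 2.39, 3.01, 3.01, 3.01].

### API

Orientations are given as a unit quaternion [x, y, z, w].
In Python, from plant import get_obs, get_image, hand_in, trace gives the robot as it stands.
- The arm moves only by the shell command python3 -m inch 'ROWS' [FORCE]. ROWS is JSON, a list of rows, each an object of numbers: "gripper": the finger opening in m, from 0 to 0.0854; "dx", "dy", "dz": the shift along the world's x, y, z in m; "wx", "wy", "wz": the turn, a rotation vector about the world's x, y, z in degrees. In form: [{"gripper": .., "dx": .., "dy": .., "dz": .., "wx": .., "wy": .., "wz": ..}, ...]. A call has 1 to 10 rows; each row shifts and turns the pose as measured when the row begins; what a row does not reach is not made up. A row lasts 1/8 s, in which the tool goes at most 62.5 mm and 10.7 degrees, less where a joint would pass 70% of its speed; a pose out of reach is approached as far as the arm can. A call is refused whole if a number of a shift passes 0.0625 or a number of a turn 10.7, either way. A call with a gripper value outside its range is refused whole. The fingers move at their own pace and stop on an object; FORCE is the grip in N (left out, the last holds). Time passes only in rows, so rows that do not move let the fingers close. It gives the time, the measured TCP pose, the force and the opening at its end, in the units of the state.
- get_obs(): the state, without advancing time (a new reading comes with each control period).
- get_image(name): name is "scene" or "side" or "wrist"; returns a dict with "image" (384x512x3 uint8, red, green, blue), "depth" (384x512 float32, m along the optical axis (not along the pixel's ray), 0 where there is no reading), "mtx" (3x3 intrinsics, pixels), "rvec" (rotation vector, rad) and "tvec" (3), from world to camera coordinates, as OpenCV has them. Camera axes: x right, y down, z forward; pixel columns grow to the right and rows downward; lengths in m; the calibration is good to about 2 mm. The wrist camera is an equidistant fisheye: a pixel r from the principal point sees the ray r / f radians off the axis. A picture is of the moment at which its call begins.
- hand_in(): hands the job in, once; it reports no verdict.
Trained networks look in a picture, given as the dict that the camera call returned (one of the last four; its "shot" number tells which), for a name from the list of things; names that differ only in an ending like _2 or _b are one class to them, and where a whole thing is asked for, a point or a joint stands for the part that bears it (a point fixed in the world has none). Each returns a list of dicts, best first, with "conf" (0 to 1); they miss things now and then, are a little off and sometimes report something else, mostly with a low value. They report only what shows in the picture. A call takes as long as a camera call.
- trace(picture, target): "mask" (384x512 bool, what is visible of it) and "extent" ([left, top, width, height] in pixels, round what is visible of it).
The state is a dict: "time_s": time; "joint_positions": joint angles; "joint_vel": joint speeds; "joint_efforts": joint torques, N m; "tool_pos": TCP position; "eef_rot": TCP orientation; "wrist_force": force on the tool from outside, world axes, zero at the start; "ft_torque": the same for the moment, N m; "grip_width": finger opening in m.
Only numpy, scipy, OpenCV 4.12 (cv2) and the standard library are available. Lean on these libraries where they do the work, as an engineer would, in place of code of your own. Each camera call takes 0.05 s, during which the arm holds its last target. There are 200 camera calls.

### The job

Crank the extractor anticlockwise (seen from above) to wind the stuck punch up out of its bore; it drags hard all the way until the inner clamp suddenly lets go and the crank turns easily. Stop there, at most a quarter of a turn later (the overtravel trip must not be knocked), and leave the punch untouched until it has let go. Then lift the freed punch out and stand it, foot down and fully home, in the empty pocket of the wooden rack; leave the two punches already there where they are.

Things in the scene. Friction and masses are not known exactly. Their poses are not given: they have to be found in the camera images.
- stand: The punch extractor, bolted to the table: a dark steel block (84 x 84 mm, 125 mm high) joined to a green gear housing (112 mm high), on a grey foot plate 110 x 250 x 12 mm. Origin: centre of its underside; z up, its y runs along the 250 mm length from the steel block (-y) to the crank (+y).
- bore_mouth (a point): Centre of the mouth of the 25 mm bore in the top of the steel block, 125 mm above the table; axes as the stand. The bore is straight down. Hidden inside it a spring clamp holds the punch's shank at a height that differs from time to time; nothing outside shows it.
- crank_axis (a point): Point on the crank's upright axis at mid-height of the knob (168 mm above the table), fixed to the stand, 130 mm along its +y from the bore's axis; axes as the stand. The crank's hub reaches 149 mm above the table. Turning takes a tangential push at the knob of about 3 to 8 N while the clamp holds, under 2 N after the let-go.
- crank (a joint): Angle of the crank about its upright axis, rad: 0 at the start (its stop; the arm then points along the stand's +x), growing anticlockwise from above; one turn lifts the punch 20 mm. The let-go comes between about 1.2 and 2.55 turns; the fall may begin slightly early, and a tenth of a turn farther makes sure. Let loose under load the crank may spring back up to 0.2 turn; the punch stays.
- crank_knob: The wooden knob of the crank: an upright round grip 18 mm in diameter, 41 mm tall, 55 mm out from the crank's axis, spinning freely on its own pin. Origin: centre of its lower end (147 mm above the table, 1 mm above the steel arm; the arm is 16 mm wide, with a 23 mm round boss under the knob). Its top is 188 mm above the table. Its own x axis spins with it and means nothing.
- trip (a joint): The overtravel trip inside the extractor, m: 0 while untouched. The ejector meets it 0.3 turn after the let-go and pushes it up (20 mm a turn); it stays up. Above 0.001 it counts as knocked.
- punch: The stuck punch: a plain steel cylinder 22 mm in diameter, 87 mm long, about 0.26 kg, upright in the bore with its upper end at first flush with the block's top. Origin: centre of its lower end (the foot); z along it, up. Once let go it stands loose on the ejector in the bore with 1.5 mm clearance all round.
- rack: Fixed plywood rack 200 x 70 mm, 45 mm high, with three pockets in a row along its x, 65 mm apart, each 27 mm in diameter and 35 mm deep. Origin: centre of its underside.
- pocket (a point): Centre of the floor of the empty pocket, the one at the rack's -x end (nearest the robot); 10 mm above the table, 35 mm below the rack's top; axes as the rack.
- punch_b: A shorter steel punch, 22 mm shank with a thin 12 mm tip, 76 mm tall over all, standing in the rack's middle pocket. Origin: its foot. To be left there.
- punch_c: Another steel punch, 22 mm shank with a 12 mm square tip, 76 mm tall over all, standing in the rack's far (+x) pocket. Origin: its foot. To be left there.

How it is judged:
By the outcome, as a careful person would: the job done as asked, in the order asked, and still so for the second after the job is handed in, with the robot touching nothing.
It also fails if it takes over 72 s, if anything falls off the work surface, if the arm or the gripper's body presses on something with over 40 N, if the wrist force passes 120 N, or if a joint passes its speed limit or range.

## Working session

There is one attempt and no reset: what is moved stays moved. The work goes in short steps, Python scripts to look and compute and a shell command to move; the robot and the scene stay as the last step left them, time stands still between calls to the robot, and variables do not carry over. Pictures are saved under pics/ and viewed, about 8 in all and at most 12, crops included, and the job is handed in when it is done.

```bash
mkdir -p pics; ls
cat > h.py <<'E'
import numpy as np, cv2
from plant import get_obs, get_image, hand_in, trace
def cloud(p):
    d=p["depth"]; R=cv2.Rodrigues(np.array(p["rvec"],float))[0]; t=np.array(p["tvec"],float).ravel(); K=np.array(p["mtx"])
    v,u=np.mgrid[:d.shape[0],:d.shape[1]]
    P=np.stack([(u-K[0,2])/K[0,0]*d,(v-K[1,2])/K[1,1]*d,d],-1)
    return (P-t)@R   # world, HxWx3 (not for the wrist fisheye)
def save(p,n): cv2.imwrite("pics/"+n,p["image"][:,:,::-1])
E
python3 - <<'E'
from h import *
o=get_obs(); print({k:np.round(v,3) for k,v in o.items()})
ims=[]
for n in ["scene","side"]:
    p=get_image(n); W=cloud(p); ims.append(p["image"])
    np.savez(""+n+".npz",W=W,d=p["depth"],im=p["image"])
    for t in ["stand","bore_mouth","crank_knob","crank","punch","rack","punch_b","punch_c"]:
        try:
            for r in trace(p,t)[:2]:
                m=r["mask"]&(p["depth"]>0); q=W[m]
                print(n,t,round(r["conf"],2),r["extent"],np.round(np.median(q,0),3),"top",np.round(np.median(q[q[:,2]>np.percentile(q[:,2],90)-.004],0),3),np.round(q[:,2].max(),3))
        except Exception as e: print(n,t,e)
cv2.imwrite("pics/a.png",cv2.resize(np.vstack(ims),(0,0),fx=.78,fy=.78)[:,:,::-1])
E
```

```text
pics
{'time_s': np.float64(0.0), 'joint_positions': array([-1.207,  0.418, -0.01 ,  1.614,  0.005,  1.111, -0.053]), 'joint_vel': array([ 0.001,  0.001,  0.   , -0.   , -0.001,  0.002,  0.   ]), 'joint_efforts': array([ 0.0000e+00, -8.6444e+01,  6.7900e-01, -4.3489e+01,  1.9000e-02,
        7.0000e-03, -0.0000e+00]), 'tool_pos': array([0.247, 0.574, 0.239]), 'eef_rot': array([ 0.591,  0.389, -0.389, -0.59 ]), 'wrist_force': array([-0.32 ,  0.347,  0.588]), 'ft_torque': array([ 0.003,  0.012, -0.083]), 'grip_width': np.float64(0.085)}
scene stand 0.6 [262.1, 174.4, 149.6, 107.5] [0.58  0.128 0.098] top [0.554 0.083 0.126] 0.191
scene bore_mouth 0.9 [261.4, 177.7, 146.7, 100.3] [0.581 0.128 0.097] top [0.554 0.083 0.126] 0.191
scene crank_knob 0.63 [104.0, 183.4, 45.6, 97.8] [ 0.546 -0.258  0.045] top [ 0.535 -0.262  0.045] 0.088
scene crank_knob 0.6 [376.0, 199.1, 16.0, 22.2] [0.622 0.178 0.176] top [0.619 0.18  0.188] 0.191
scene crank 0.9 [371.6, 194.2, 20.4, 36.2] [0.615 0.181 0.149] top [0.619 0.18  0.188] 0.191
scene crank 0.27 [262.1, 179.3, 147.4, 101.0] [0.581 0.128 0.098] top
[... 1392 characters left out ...]
 -0.252  0.085] 0.087
side punch 0.66 [230.3, 212.5, 18.5, 5.6] [0.533 0.067 0.125] top [0.534 0.067 0.125] 0.127
side punch 0.58 [260.7, 157.2, 12.4, 16.1] [ 0.58  -0.248  0.065] top [ 0.583 -0.25   0.082] 0.087
side rack 0.71 [249.1, 163.6, 81.3, 33.9] [ 0.508 -0.239  0.037] top [ 0.507 -0.257  0.045] 0.059
side punch_b 0.66 [230.3, 212.5, 18.5, 5.6] [0.533 0.067 0.125] top [0.534 0.067 0.125] 0.127
side punch_b 0.58 [260.7, 157.2, 12.4, 16.1] [ 0.58  -0.248  0.065] top [ 0.583 -0.25   0.082] 0.087
side punch_c 0.66 [230.3, 212.5, 18.5, 5.6] [0.533 0.067 0.125] top [0.534 0.067 0.125] 0.127
side punch_c 0.58 [260.7, 157.2, 12.4, 16.1] [ 0.58  -0.248  0.065] top [ 0.583 -0.25   0.082] 0.087
```

View pics/a.png

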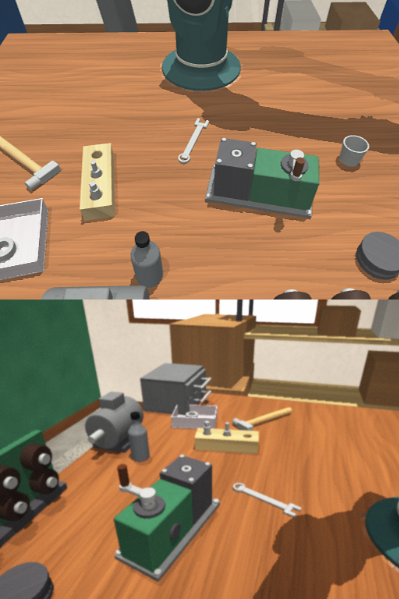

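Run:
```python
from h import *
def rect(q):
    H=np.histogram2d(q[:,0],q[:,1],bins=[np.arange(.3,.9,.002),np.arange(-.4,.4,.002)])[0]
    return cv2.minAreaRect(q[:,:2].astype(np.float32)*1000)
A=[]
for n in ["scene","side"]:
    f=np.load(n+".npz"); W=f["W"]; im=f["im"].astype(int); ok=f["d"]>0
    X,Y,Z=W[...,0],W[...,1],W[...,2]
    S=ok&(abs(X-.56)<.15)&(abs(Y-.13)<.17)
    for nm,m in dict(block=S&(abs(Z-.125)<.0025)&(Y<.14),house=S&(abs(Z-.112)<.0025),foot=S&(abs(Z-.012)<.0025),
      rack=ok&(abs(X-.54)<.2)&(abs(Y+.25)<.09)&(abs(Z-.045)<.0025),knob=S&(Z>.155),knobtop=S&(abs(Z-.188)<.003)).items():
        m8=cv2.morphologyEx(m.astype(np.uint8),cv2.MORPH_OPEN,np.ones((2,2)))
        c,l,s,_=cv2.connectedComponentsWithStats(m8)
        if c<2: print(n,nm,'none');continue
        k=1+np.argmax(s[1:,4]); q=W[l==k]
        (cx,cy),(w,h),a=rect(q); print(n,nm,len(q),"rect",np.round([cx,cy,w,h,a],1),"mean",np.round(q.mean(0)*1000,1))
    # dark hole in rack
    m=ok&(abs(X-.54)<.2)&(abs(Y+.25)<.09)&(Z<.043)&(Z>.005)
```

```text
scene block 1577 rect [742.5  19.8  84.1 739.9  77. ] mean [538.8  67.1 124.4]
scene house 1322 rect [563.1 146.3  79.4  98.9  77.8] mean [557.9 141.9 112.3]
scene foot 1053 rect [794.8  -5.  264.4 575.6  60.7] mean [588.1 101.8  15.3]
scene rack 2323 rect [ 759.3 -190.1  765.2   97.    17.2] mean [ 533.2 -260.8   47.6]
scene knob 242 rect [829.7  86.5  17.3 608.3  65.7] mean [619.3 181.4 172.5]
scene knobtop 87 rect [589.1 194.8  15.   81.   64.1] mean [614.6 183.4 182.1]
side block 1357 rect [485.1 234.  112.6 756.7  15.7] mean [529.3  73.7 125.8]
side house 2441 rect [489.4 353.8 144.6 541.   20.1] mean [548.9 187.2 113.8]
side foot 1242 rect [498.1 322.3 205.3 586.9  13.8] mean [516.5 177.7  14. ]
side rack 912 rect [478.2 102.6 198.5 986.5   5.9] mean [ 510.7 -253.3   46.9]
side knob 302 rect [690.8  56.8  16.2 312.2  31.4] mean [619.6 173.3 164. ]
side knobtop 87 rect [690.8  56.8  15.6 312.3  31.5] mean [620.  172.8 178.7]
```

Run:
```python
from h import *
for n in ["scene","side"]:
    f=np.load(n+".npz"); W=f["W"]; ok=f["d"]>0
    X,Y,Z=W[...,0],W[...,1],W[...,2]
    S=ok&(abs(X-.56)<.15)&(abs(Y-.13)<.17)
    for nm,m in dict(block=S&(abs(Z-.125)<.003)&(Y<.14),foot=S&(abs(Z-.012)<.004),house=S&(abs(Z-.112)<.003),
      rack=ok&(abs(X-.54)<.2)&(abs(Y+.25)<.09)&(abs(Z-.045)<.003),knobtop=S&(abs(Z-.188)<.003),hub=S&(abs(Z-.149)<.003)).items():
        q=W[m]; med=np.median(q[:,:2],0)
        D=np.linalg.norm(q[:,None,:2]-q[None,:,:2],axis=-1); q=q[np.sort(D,1)[:,min(5,len(q)-1)]<.006]
        (cx,cy),(w,h),a=cv2.minAreaRect(q[:,:2].astype(np.float32)*1000)
        print(n,nm,len(q),"rect",np.round([cx,cy,w,h,a],1),"mean",np.round(q.mean(0)*1000,1),"bb",np.round(q.min(0)*1000),np.round(q.max(0)*1000))
    R=W[ok&(abs(X-.54)<.2)&(abs(Y+.25)<.09)&(Z<.035)&(Z>.003)]
    print("hole?",len(R))
s=np.load("scene.npz")["im"][165:305,90:430]; 
t=np.load("side.npz")["im"][145:370,130:340]
cv2.imwrite("pics/b.png",np.vstack([cv2.resize(s,(700,288),interpolation=2)])[:,:,::-1])
```

```text
scene block 1627 rect [534.4  65.6  84.2  86.5  77.3] mean [537.1  65.6 125.1] bb [488.  16. 122.] [585. 115. 128.]
scene foot 1303 rect [581.7 109.7 269.   99.1  59.5] mean [585.  104.5  12. ] bb [471.  -3.   8.] [629. 243.  16.]
scene house 2134 rect [551.  135.5 225.4  85.8  77.8] mean [563.4 163.2 112. ] bb [506.  17. 109.] [615. 253. 115.]
scene rack 2501 rect [ 520.3 -265.6  203.4   70.6    8.8] mean [ 529.2 -263.8   45.1] bb [ 418. -315.   42.] [ 625. -216.   48.]
scene knobtop 89 rect [617.5 179.4  16.6  17.2  80.6] mean [617.9 179.8 188. ] bb [609. 171. 185.] [626. 188. 191.]
scene hub 210 rect [588.6 188.8  28.3  79.9  83.6] mean [574.  188.8 148.6] bb [549. 171. 146.] [628. 206. 152.]
hole? 882
side block 1391 rect [533.5  66.6  86.7  85.8  78.1] mean [532.1  70.5 125.2] bb [484.  20. 122.] [583. 117. 128.]
side foot 1472 rect [547.  131.2 249.  109.9  77.4] mean [521.  177.3  12.1] bb [467.  18.   8.] [627. 264.  16.]
side house 2605 rect [548.1 136.9 227.3  84.7  77.1] mean [550.6 180.8 112. ] bb [484.  35. 109.] [614. 255. 115.]
side rack 907 rect [ 519.8 -263.2  198.4   72.7    9.1] mean [ 514.5 -258.4   45.3] bb [ 417. -313.   42.] [ 620. -213.   48.]
side knobtop 88 rect [615.1 181.9  18.1  16.7  79.9] mean [614.4 183.1 188.1] bb [607. 173. 185.] [624. 191. 190.]
side hub 338 rect [583.8 186.4  29.8  76.9  72. ] mean [572.6 192.9 148.4] bb [547. 177. 146.] [624. 209. 152.]
hole? 918
```

View pics/b.png

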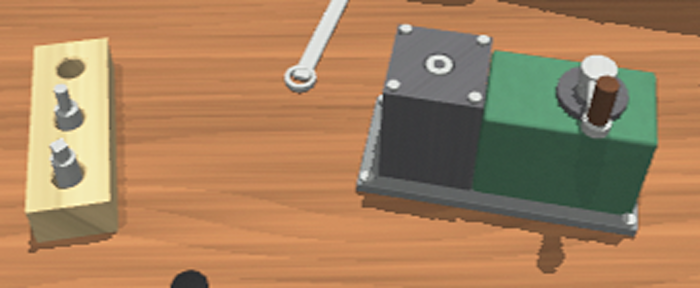

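```bash
python3 - <<'E'
from h import *
from scipy.spatial.transform import Rotation as R
print(np.round(R.from_quat(get_obs()["eef_rot"]).as_matrix(),3))
f=np.load("scene.npz");W=f["W"];q=W[(f["d"]>0)&(W[...,0]>.2)&(W[...,0]<.85)&(abs(W[...,1])<.65)]
for x in np.arange(.2,.8,.1):
  print(round(x,1),[round(float(q[(abs(q[:,0]-x-.05)<.05)&(abs(q[:,1]-y-.05)<.05)][:,2].max(initial=0)),2) for y in np.arange(-.4,.6,.1)])
E
python3 -m inch '[{"gripper":0.05,"dx":0.041,"dy":-0.044},{"dx":0.041,"dy":-0.044},{"dx":0.041,"dy":-0.044},{"dx":0.041,"dy":-0.044},{"dx":0.041,"dy":-0.044}]' 20
```

```text
[[ 0.395  0.    -0.919]
 [ 0.919 -0.     0.395]
 [-0.    -1.    -0.   ]]
0.2 [0.0, 0.0, 0.01, 0.01, 0.01, 0.0, 0.0, 0.0, 0.0, 0.0]
0.3 [0.0, 0.01, 0.0, 0.01, 0.01, 0.0, 0.0, 0.0, 0.0, 0.01]
0.4 [0.05, 0.05, 0.0, 0.01, 0.13, 0.12, 0.01, 0.06, 0.06, 0.0]
0.5 [0.05, 0.09, 0.0, 0.01, 0.13, 0.15, 0.15, 0.0, 0.0, 0.0]
0.6 [0.05, 0.05, 0.01, 0.0, 0.0, 0.19, 0.11, 0.04, 0.0, 0.0]
0.7 [0.05, 0.0, 0.15, 0.1, 0.0, 0.0, 0.0, 0.04, 0.0, 0.0]
0.8 [0.0, 0.13, 0.13, 0.0, 0.0, 0.0, 0.0, 0.0, 0.0, 0.0]invalid input
```

```bash
python3 -m inch '[{"gripper":0.05,"dx":0.041,"dy":-0.044,"dz":0,"wx":0,"wy":0,"wz":0},{"gripper":0.05,"dx":0.041,"dy":-0.044,"dz":0,"wx":0,"wy":0,"wz":0},{"gripper":0.05,"dx":0.041,"dy":-0.044,"dz":0,"wx":0,"wy":0,"wz":0},{"gripper":0.05,"dx":0.041,"dy":-0.044,"dz":0,"wx":0,"wy":0,"wz":0},{"gripper":0.05,"dx":0.041,"dy":-0.044,"dz":0,"wx":0,"wy":0,"wz":0}]' 20
```

```text
time_s: 1.52
tool_pos: [0.4529, 0.3508, 0.2394]
eef_rot: [-0.588, -0.392, 0.391, 0.589]
wrist_force: [0.3, 1.3, 0.1]
grip_width: 0.05
```

```bash
python3 -m inch '[{"gripper":0.05,"dx":0.041,"dy":-0.042,"dz":0,"wx":0,"wy":0,"wz":0},{"gripper":0.05,"dx":0.041,"dy":-0.042,"dz":0,"wx":0,"wy":0,"wz":0},{"gripper":0.05,"dx":0.041,"dy":-0.042,"dz":0,"wx":0,"wy":0,"wz":0},{"gripper":0.05,"dx":0.041,"dy":-0.042,"dz":0,"wx":0,"wy":0,"wz":0},{"gripper":0.05,"dx":0,"dy":0,"dz":0,"wx":0,"wy":0,"wz":0}]' 20
python3 - <<'E'
from h import *
p=get_image("wrist"); save(p,"c.png"); print(np.round(get_obs()["tool_pos"],4))
E
```

```text
time_s: 2.15
tool_pos: [0.6241, 0.1718, 0.2401]
eef_rot: [-0.59, -0.391, 0.389, 0.59]
wrist_force: [-0.4, 0.4, 0.2]
grip_width: 0.0496
[0.6228 0.1743 0.2401]
```

View pics/c.png

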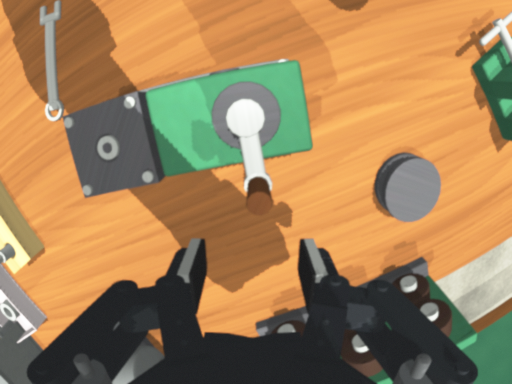

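```bash
python3 -m inch '[{"gripper":0.05,"dx":-0.007,"dy":0.0065,"dz":0,"wx":0,"wy":0,"wz":0},{"gripper":0.05,"dx":0,"dy":0,"dz":-0.02,"wx":0,"wy":0,"wz":0},{"gripper":0.05,"dx":0,"dy":0,"dz":-0.02,"wx":0,"wy":0,"wz":0},{"gripper":0.05,"dx":0,"dy":0,"dz":0,"wx":0,"wy":0,"wz":0}]' 20
python3 - <<'E'
from h import *
print(np.round(get_obs()["tool_pos"],4))
E
```

```text
time_s: 2.7
tool_pos: [0.6117, 0.1877, 0.1999]
eef_rot: [-0.587, -0.394, 0.392, 0.589]
wrist_force: [1.0, 1.5, 0.7]
grip_width: 0.0503
[0.6117 0.1877 0.1999]
```

```bash
python3 -m inch '[{"gripper":0.05,"dx":0.003,"dy":-0.005,"dz":0,"wx":0,"wy":0,"wz":0},{"gripper":0.05,"dx":0,"dy":0,"dz":0,"wx":0,"wy":0,"wz":0}]' 20
python3 -m inch '[{"gripper":0.05,"dx":0,"dy":0,"dz":0,"wx":0,"wy":0,"wz":0},{"gripper":0.05,"dx":0,"dy":0,"dz":-0.02,"wx":0,"wy":0,"wz":0},{"gripper":0.05,"dx":0,"dy":0,"dz":-0.016,"wx":0,"wy":0,"wz":0},{"gripper":0.05,"dx":0,"dy":0,"dz":0,"wx":0,"wy":0,"wz":0}]' 20
```

```text
time_s: 2.95
tool_pos: [0.6147, 0.1839, 0.2017]
eef_rot: [-0.586, -0.395, 0.392, 0.589]
wrist_force: [-0.0, -0.6, 0.5]
grip_width: 0.0499
time_s: 3.45
tool_pos: [0.6145, 0.1839, 0.1638]
eef_rot: [-0.586, -0.395, 0.391, 0.589]
wrist_force: [0.2, -0.1, -0.3]
grip_width: 0.0504
```

```bash
python3 -m inch '[{"gripper":0.03,"dx":0.001,"dy":-0.002,"dz":0,"wx":0,"wy":0,"wz":0},{"gripper":0.0,"dx":0,"dy":0,"dz":0,"wx":0,"wy":0,"wz":0},{"gripper":0.0,"dx":0,"dy":0,"dz":0,"wx":0,"wy":0,"wz":0},{"gripper":0.0,"dx":0,"dy":0,"dz":0,"wx":0,"wy":0,"wz":0},{"gripper":0.0,"dx":0,"dy":0,"dz":0,"wx":0,"wy":0,"wz":0}]' 30
```

```text
time_s: 4.08
tool_pos: [0.6157, 0.1817, 0.1641]
eef_rot: [-0.586, -0.395, 0.391, 0.589]
wrist_force: [1.6, -0.7, -2.9]
grip_width: 0.0169
```

```bash
cat > nx.py <<'E'
import sys
from h import *
C=np.array([.562,.193]); n=int(sys.argv[1]); st=float(sys.argv[2]); lead=float(sys.argv[3]) if len(sys.argv)>3 else 0
o=get_obs(); p=np.array(o["tool_pos"]); d=p[:2]-C; a=np.arctan2(d[1],d[0]); f=np.array(o["wrist_force"])
er=np.array([np.cos(a),np.sin(a)]); et=np.array([-er[1],er[0]])
print("phi",round(np.degrees(a)+12.5,1),"mod360 r",round(np.hypot(*d)*1000,1),"z",round(p[2],4),"Ft",round(f[:2]@et,2),"Fr",round(f[:2]@er,2),"Fz",round(f[2],1),"w",round(float(o["grip_width"]),4),"t",round(float(o["time_s"]),2))
cur=p[:2]
for k in range(n):
    t=a+np.radians(st*(k+1)+lead); q=C+.055*np.array([np.cos(t),np.sin(t)]); print("dx %.1f dy %.1f"%tuple((q-cur)*1000)); cur=q
E
python3 nx.py 10 10
```

```text
phi 0.6 mod360 r 54.8 z 0.1641 Ft -0.33 Fr 1.73 Fz -2.9 w 0.0169 t 4.08
dx 1.3 dy 9.5
dx -0.5 dy 9.6
dx -2.2 dy 9.3
dx -3.8 dy 8.8
dx -5.2 dy 8.0
dx -6.5 dy 7.0
dx -7.7 dy 5.8
dx -8.5 dy 4.3
dx -9.2 dy 2.8
dx -9.5 dy 1.2
```

```bash
python3 -m inch '[{"gripper":0.0,"dx":0.0013,"dy":0.0095,"dz":0,"wx":0,"wy":0,"wz":0},{"gripper":0.0,"dx":-0.0005,"dy":0.0096,"dz":0,"wx":0,"wy":0,"wz":0},{"gripper":0.0,"dx":-0.0022,"dy":0.0093,"dz":0,"wx":0,"wy":0,"wz":0},{"gripper":0.0,"dx":-0.0038,"dy":0.0088,"dz":0,"wx":0,"wy":0,"wz":0},{"gripper":0.0,"dx":-0.0052,"dy":0.008,"dz":0,"wx":0,"wy":0,"wz":0}]'; python3 nx.py 10 12
```

```text
time_s: 4.7
tool_pos: [0.6053, 0.2262, 0.164]
eef_rot: [-0.588, -0.393, 0.392, 0.588]
wrist_force: [-0.5, -9.8, -1.3]
grip_width: 0.0169
phi 50.0 mod360 r 54.6 z 0.164 Ft -7.49 Fr -6.35 Fz -1.3 w 0.0169 t 4.7
dx -7.6 dy 8.6
dx -9.5 dy 6.5
dx -10.6 dy 4.4
dx -11.3 dy 2.1
dx -11.5 dy -0.3
dx -11.2 dy -2.7
dx -10.4 dy -4.9
dx -9.1 dy -7.0
dx -7.5 dy -8.7
dx -5.5 dy -10.1
```

Tracks well (force about 7.5 N tangential). Continue in 12° rows.

```bash
python3 -m inch '[{"gripper":0.0,"dx":-0.0076,"dy":0.0086,"dz":0,"wx":0,"wy":0,"wz":0},{"gripper":0.0,"dx":-0.0095,"dy":0.0065,"dz":0,"wx":0,"wy":0,"wz":0},{"gripper":0.0,"dx":-0.0106,"dy":0.0044,"dz":0,"wx":0,"wy":0,"wz":0},{"gripper":0.0,"dx":-0.0113,"dy":0.0021,"dz":0,"wx":0,"wy":0,"wz":0},{"gripper":0.0,"dx":-0.0115,"dy":-0.0003,"dz":0,"wx":0,"wy":0,"wz":0},{"gripper":0.0,"dx":-0.0112,"dy":-0.0027,"dz":0,"wx":0,"wy":0,"wz":0},{"gripper":0.0,"dx":-0.0104,"dy":-0.0049,"dz":0,"wx":0,"wy":0,"wz":0},{"gripper":0.0,"dx":-0.0091,"dy":-0.007,"dz":0,"wx":0,"wy":0,"wz":0}]'; python3 nx.py 10 12
```

```text
time_s: 5.7
tool_pos: [0.5291, 0.2367, 0.1642]
eef_rot: [0.591, 0.398, -0.387, -0.585]
wrist_force: [8.3, 4.1, -9.9]
grip_width: 0.0174
phi 139.5 mod360 r 54.7 z 0.1642 Ft -9.12 Fr -1.73 Fz -9.9 w 0.0174 t 5.7
dx -8.6 dy -7.6
dx -6.6 dy -9.4
dx -4.5 dy -10.6
dx -2.2 dy -11.3
dx 0.2 dy -11.5
dx 2.6 dy -11.2
dx 4.9 dy -10.4
dx 6.9 dy -9.2
dx 8.7 dy -7.5
dx 10.1 dy -5.6
```

```bash
python3 -m inch '[{"gripper":0.0,"dx":-0.0086,"dy":-0.0076,"dz":0,"wx":0,"wy":0,"wz":0},{"gripper":0.0,"dx":-0.0066,"dy":-0.0094,"dz":0,"wx":0,"wy":0,"wz":0},{"gripper":0.0,"dx":-0.0045,"dy":-0.0106,"dz":0,"wx":0,"wy":0,"wz":0},{"gripper":0.0,"dx":-0.0022,"dy":-0.0113,"dz":0,"wx":0,"wy":0,"wz":0},{"gripper":0.0,"dx":0.0002,"dy":-0.0115,"dz":0,"wx":0,"wy":0,"wz":0},{"gripper":0.0,"dx":0.0026,"dy":-0.0112,"dz":0,"wx":0,"wy":0,"wz":0},{"gripper":0.0,"dx":0.0049,"dy":-0.0104,"dz":0,"wx":0,"wy":0,"wz":0},{"gripper":0.0,"dx":0.0069,"dy":-0.0092,"dz":0,"wx":0,"wy":0,"wz":0}]'; python3 nx.py 10 12; python3 -c "
from h import *
from scipy.spatial.transform import Rotation as R
print(np.round(R.from_quat(get_obs()['eef_rot']).as_matrix(),3))"
```

```text
time_s: 6.7
tool_pos: [0.5126, 0.1696, 0.1636]
eef_rot: [-0.583, -0.402, 0.393, 0.587]
wrist_force: [-35.6, -8.1, 28.7]
grip_width: 0.0171
phi -142.1 mod360 r 54.7 z 0.1636 Ft -7.94 Fr 35.6 Fz 28.7 w 0.0171 t 6.7
dx 5.7 dy -9.9
dx 7.9 dy -8.4
dx 9.5 dy -6.5
dx 10.6 dy -4.4
dx 11.3 dy -2.1
dx 11.5 dy 0.3
dx 11.2 dy 2.7
dx 10.4 dy 4.9
dx 9.1 dy 7.0
dx 7.5 dy 8.7
[[ 0.368  0.007 -0.93 ]
 [ 0.93   0.013  0.368]
 [ 0.014 -1.    -0.002]]
```

```bash
python3 -m inch '[{"gripper":0.0,"dx":-0.0005,"dy":0,"dz":0.0005,"wx":0,"wy":0,"wz":0},{"gripper":0.0,"dx":0,"dy":0,"dz":0,"wx":0,"wy":0,"wz":0}]'; python3 nx.py 10 12
```

```text
time_s: 6.95
tool_pos: [0.511, 0.1714, 0.1642]
eef_rot: [-0.582, -0.402, 0.394, 0.588]
wrist_force: [-2.7, 3.6, -5.9]
grip_width: 0.0172
phi -144.5 mod360 r 55.4 z 0.1642 Ft -4.4 Fr 1.04 Fz -5.9 w 0.0172 t 6.95
dx 5.9 dy -9.9
dx 7.5 dy -8.7
dx 9.2 dy -6.9
dx 10.4 dy -4.9
dx 11.2 dy -2.6
dx 11.5 dy -0.2
dx 11.3 dy 2.2
dx 10.6 dy 4.5
dx 9.4 dy 6.6
dx 7.8 dy 8.4
```

```bash
sed -i 's/\.055\*/.0556*/' nx.py; python3 -m inch '[{"gripper":0.0,"dx":0.0052,"dy":-0.01,"dz":0,"wx":0,"wy":0,"wz":0},{"gripper":0.0,"dx":0.0073,"dy":-0.009,"dz":0,"wx":0,"wy":0,"wz":0},{"gripper":0.0,"dx":0.009,"dy":-0.0072,"dz":0,"wx":0,"wy":0,"wz":0},{"gripper":0.0,"dx":0.0104,"dy":-0.0052,"dz":0,"wx":0,"wy":0,"wz":0},{"gripper":0.0,"dx":0.0112,"dy":-0.003,"dz":0,"wx":0,"wy":0,"wz":0},{"gripper":0.0,"dx":0.0115,"dy":-0.0006,"dz":0,"wx":0,"wy":0,"wz":0}]'; python3 nx.py 10 12
```

```text
time_s: 7.7
tool_pos: [0.5615, 0.1374, 0.1641]
eef_rot: [-0.579, -0.4, 0.399, 0.588]
wrist_force: [-9.6, -1.2, 3.1]
grip_width: 0.0171
phi -78.0 mod360 r 55.6 z 0.1641 Ft -9.59 Fr 1.33 Fz 3.1 w 0.0171 t 7.7
dx 11.6 dy 1.1
dx 11.1 dy 3.5
dx 10.1 dy 5.7
dx 8.7 dy 7.7
dx 6.9 dy 9.3
dx 4.8 dy 10.6
dx 2.5 dy 11.3
dx 0.1 dy 11.6
dx -2.3 dy 11.4
dx -4.6 dy 10.7
```

Good. φ=282°; advance 8 rows.

```bash
python3 -m inch '[{"gripper":0.0,"dx":0.0116,"dy":0.0009,"dz":0,"wx":0,"wy":0,"wz":0},{"gripper":0.0,"dx":0.0113,"dy":0.0033,"dz":0,"wx":0,"wy":0,"wz":0},{"gripper":0.0,"dx":0.0102,"dy":0.0055,"dz":0,"wx":0,"wy":0,"wz":0},{"gripper":0.0,"dx":0.0089,"dy":0.0076,"dz":0,"wx":0,"wy":0,"wz":0},{"gripper":0.0,"dx":0.007,"dy":0.0093,"dz":0,"wx":0,"wy":0,"wz":0},{"gripper":0.0,"dx":0.005,"dy":0.0106,"dz":0,"wx":0,"wy":0,"wz":0},{"gripper":0.0,"dx":0.0027,"dy":0.0113,"dz":0,"wx":0,"wy":0,"wz":0}]'; python3 nx.py 7 12
```

```text
time_s: 8.57
tool_pos: [0.6167, 0.1856, 0.1639]
eef_rot: [-0.579, -0.395, 0.402, 0.589]
wrist_force: [-12.2, -8.0, 5.5]
grip_width: 0.017
phi 4.8 mod360 r 55.2 z 0.1639 Ft -9.61 Fr -11.02 Fz 5.5 w 0.017 t 8.57
dx 0.8 dy 11.6
dx -2.1 dy 11.4
dx -4.4 dy 10.8
dx -6.5 dy 9.6
dx -8.4 dy 8.0
dx -9.9 dy 6.1
dx -10.9 dy 3.9
```

```bash
python3 -m inch '[{"gripper":0.0,"dx":0.0003,"dy":0.0116,"dz":0,"wx":0,"wy":0,"wz":0},{"gripper":0.0,"dx":-0.0023,"dy":0.0114,"dz":0,"wx":0,"wy":0,"wz":0},{"gripper":0.0,"dx":-0.0046,"dy":0.0108,"dz":0,"wx":0,"wy":0,"wz":0},{"gripper":0.0,"dx":-0.0067,"dy":0.0096,"dz":0,"wx":0,"wy":0,"wz":0}]'; python3 nx.py 4 12
```

```text
time_s: 9.07
tool_pos: [0.6062, 0.2248, 0.1642]
eef_rot: [-0.583, -0.394, 0.401, 0.587]
wrist_force: [6.1, -6.1, -6.4]
grip_width: 0.0173
phi 48.2 mod360 r 54.5 z 0.1642 Ft -8.5 Fr 1.34 Fz -6.4 w 0.0173 t 9.07
dx -6.8 dy 9.3
dx -9.4 dy 6.9
dx -10.6 dy 4.8
dx -11.4 dy 2.5
```

```bash
python3 -m inch '[{"gripper":0.0,"dx":-0.0072,"dy":0.009,"dz":0,"wx":0,"wy":0,"wz":0},{"gripper":0.0,"dx":-0.0094,"dy":0.0069,"dz":0,"wx":0,"wy":0,"wz":0},{"gripper":0.0,"dx":-0.0106,"dy":0.0048,"dz":0,"wx":0,"wy":0,"wz":0}]'; python3 nx.py 3 12
```

```text
time_s: 9.45
tool_pos: [0.5827, 0.2433, 0.1643]
eef_rot: [0.586, 0.394, -0.399, -0.585]
wrist_force: [8.7, -1.8, -10.5]
grip_width: 0.0171
phi 80.2 mod360 r 54.4 z 0.1643 Ft -8.71 Fr 1.64 Fz -10.5 w 0.0171 t 9.45
dx -10.7 dy 4.4
dx -11.6 dy 0.9
dx -11.5 dy -1.5
```

```bash
python3 -m inch '[{"gripper":0.0,"dx":-0.0111,"dy":0.0034,"dz":0,"wx":0,"wy":0,"wz":0},{"gripper":0.0,"dx":-0.0115,"dy":0.0009,"dz":0,"wx":0,"wy":0,"wz":0},{"gripper":0.0,"dx":-0.0114,"dy":-0.0015,"dz":0,"wx":0,"wy":0,"wz":0}]'; python3 nx.py 3 12
```

```text
time_s: 9.82
tool_pos: [0.552, 0.2465, 0.1643]
eef_rot: [0.588, 0.397, -0.396, -0.583]
wrist_force: [9.6, 1.4, -11.3]
grip_width: 0.0172
phi 113.1 mod360 r 54.5 z 0.1643 Ft -9.73 Fr -0.44 Fz -11.3 w 0.0172 t 9.82
dx -11.3 dy -2.2
dx -10.2 dy -5.6
dx -8.8 dy -7.6
```

```bash
python3 -m inch '[{"gripper":0.0,"dx":-0.0111,"dy":-0.0029,"dz":0,"wx":0,"wy":0,"wz":0},{"gripper":0.0,"dx":-0.0102,"dy":-0.0054,"dz":0,"wx":0,"wy":0,"wz":0},{"gripper":0.0,"dx":-0.0088,"dy":-0.0074,"dz":0,"wx":0,"wy":0,"wz":0}]'; python3 nx.py 3 12
```

```text
time_s: 10.2
tool_pos: [0.5244, 0.2327, 0.1643]
eef_rot: [0.589, 0.4, -0.393, -0.582]
wrist_force: [7.7, 5.2, -12.2]
grip_width: 0.0172
phi 145.9 mod360 r 54.7 z 0.1643 Ft -9.2 Fr -1.5 Fz -12.2 w 0.0172 t 10.2
dx -8.2 dy -8.2
dx -5.6 dy -10.2
dx -3.3 dy -11.1
```

```bash
python3 -m inch '[{"gripper":0.0,"dx":-0.0082,"dy":-0.008,"dz":0,"wx":0,"wy":0,"wz":0},{"gripper":0.0,"dx":-0.006,"dy":-0.01,"dz":0,"wx":0,"wy":0,"wz":0},{"gripper":0.0,"dx":-0.0036,"dy":-0.011,"dz":0,"wx":0,"wy":0,"wz":0}]'; python3 nx.py 3 12
```

```text
time_s: 10.58
tool_pos: [0.5087, 0.2066, 0.1643]
eef_rot: [0.589, 0.403, -0.391, -0.581]
wrist_force: [3.1, 8.1, -9.8]
grip_width: 0.0171
phi 178.2 mod360 r 55.0 z 0.1643 Ft -8.62 Fr -1.03 Fz -9.8 w 0.0171 t 10.57
dx -2.3 dy -11.4
dx 0.8 dy -11.6
dx 3.1 dy -11.2
```

```bash
python3 -m inch '[{"gripper":0.0,"dx":-0.002,"dy":-0.0114,"dz":0,"wx":0,"wy":0,"wz":0},{"gripper":0.0,"dx":0.0004,"dy":-0.0116,"dz":0,"wx":0,"wy":0,"wz":0},{"gripper":0.0,"dx":0.0028,"dy":-0.0112,"dz":0,"wx":0,"wy":0,"wz":0}]'; python3 nx.py 3 12
```

```text
time_s: 10.95
tool_pos: [0.5091, 0.1772, 0.164]
eef_rot: [0.586, 0.406, -0.391, -0.582]
wrist_force: [-8.1, 7.3, 0.1]
grip_width: 0.0172
phi -150.9 mod360 r 55.2 z 0.164 Ft -9.29 Fr 5.7 Fz 0.1 w 0.0172 t 10.95
dx 4.1 dy -10.8
dx 6.6 dy -9.6
dx 8.5 dy -8.0
```

```bash
python3 -m inch '[{"gripper":0.0,"dx":0.0038,"dy":-0.0109,"dz":0,"wx":0,"wy":0,"wz":0},{"gripper":0.0,"dx":0.0062,"dy":-0.0099,"dz":0,"wx":0,"wy":0,"wz":0},{"gripper":0.0,"dx":0.0081,"dy":-0.0083,"dz":0,"wx":0,"wy":0,"wz":0}]'; python3 nx.py 3 12
```

```text
time_s: 11.32
tool_pos: [0.5252, 0.1515, 0.164]
eef_rot: [0.584, 0.407, -0.393, -0.582]
wrist_force: [-11.9, 2.0, 5.5]
grip_width: 0.017
phi -119.1 mod360 r 55.5 z 0.164 Ft -10.23 Fr 6.42 Fz 5.5 w 0.017 t 11.32
dx 9.4 dy -6.9
dx 10.7 dy -4.6
dx 11.4 dy -2.3
```

```bash
python3 -m inch '[{"gripper":0.0,"dx":0.0091,"dy":-0.0072,"dz":0,"wx":0,"wy":0,"wz":0},{"gripper":0.0,"dx":0.0104,"dy":-0.005,"dz":0,"wx":0,"wy":0,"wz":0},{"gripper":0.0,"dx":0.0113,"dy":-0.0027,"dz":0,"wx":0,"wy":0,"wz":0}]'; python3 nx.py 3 12
```

```text
time_s: 11.7
tool_pos: [0.5546, 0.1378, 0.164]
eef_rot: [-0.582, -0.406, 0.395, 0.583]
wrist_force: [-9.5, 0.0, 3.7]
grip_width: 0.0171
phi -85.2 mod360 r 55.7 z 0.164 Ft -9.46 Fr 1.23 Fz 3.7 w 0.0171 t 11.7
dx 11.6 dy -0.3
dx 11.4 dy 2.1
dx 10.8 dy 4.4
```

```bash
python3 -m inch '[{"gripper":0.0,"dx":0.0116,"dy":-0.0003,"dz":0,"wx":0,"wy":0,"wz":0},{"gripper":0.0,"dx":0.0114,"dy":0.0021,"dz":0,"wx":0,"wy":0,"wz":0},{"gripper":0.0,"dx":0.0108,"dy":0.0044,"dz":0,"wx":0,"wy":0,"wz":0}]'; python3 nx.py 3 12
```

```text
time_s: 12.08
tool_pos: [0.5876, 0.1436, 0.164]
eef_rot: [-0.582, -0.404, 0.397, 0.583]
wrist_force: [-9.3, -0.6, 3.0]
grip_width: 0.0172
phi -50.1 mod360 r 55.6 z 0.164 Ft -8.53 Fr -3.7 Fz 3.0 w 0.0172 t 12.07
dx 9.7 dy 6.4
dx 8.2 dy 8.3
dx 6.3 dy 9.8
```

```bash
python3 -m inch '[{"gripper":0.0,"dx":0.0096,"dy":0.0064,"dz":0,"wx":0,"wy":0,"wz":0},{"gripper":0.0,"dx":0.008,"dy":0.0083,"dz":0,"wx":0,"wy":0,"wz":0},{"gripper":0.0,"dx":0.006,"dy":0.0098,"dz":0,"wx":0,"wy":0,"wz":0}]'; python3 nx.py 3 12
```

```text
time_s: 12.45
tool_pos: [0.6109, 0.1672, 0.164]
eef_rot: [-0.582, -0.402, 0.399, 0.584]
wrist_force: [-9.7, -6.9, 4.4]
grip_width: 0.0172
phi -15.4 mod360 r 55.3 z 0.164 Ft -10.64 Fr -5.36 Fz 4.4 w 0.0172 t 12.45
dx 4.6 dy 10.6
dx 2.0 dy 11.5
dx -0.4 dy 11.6
```

```bash
python3 -m inch '[{"gripper":0.0,"dx":0.0041,"dy":0.0108,"dz":0,"wx":0,"wy":0,"wz":0},{"gripper":0.0,"dx":0.0017,"dy":0.0115,"dz":0,"wx":0,"wy":0,"wz":0},{"gripper":0.0,"dx":-0.0007,"dy":0.0116,"dz":0,"wx":0,"wy":0,"wz":0}]'; python3 nx.py 3 12
```

```text
time_s: 12.82
tool_pos: [0.6166, 0.1987, 0.1641]
eef_rot: [0.584, 0.4, -0.399, -0.583]
wrist_force: [-3.5, -10.7, 1.4]
grip_width: 0.017
phi 18.5 mod360 r 54.9 z 0.1641 Ft -10.26 Fr -4.64 Fz 1.4 w 0.017 t 12.82
dx -1.7 dy 11.4
dx -4.7 dy 10.6
dx -6.8 dy 9.4
```

```bash
python3 -m inch '[{"gripper":0.0,"dx":-0.0022,"dy":0.0114,"dz":0,"wx":0,"wy":0,"wz":0},{"gripper":0.0,"dx":-0.0048,"dy":0.0106,"dz":0,"wx":0,"wy":0,"wz":0},{"gripper":0.0,"dx":-0.0069,"dy":0.0094,"dz":0,"wx":0,"wy":0,"wz":0}]'; python3 nx.py 3 12
```

```text
time_s: 13.2
tool_pos: [0.6047, 0.2269, 0.1642]
eef_rot: [0.587, 0.399, -0.398, -0.581]
wrist_force: [4.5, -5.9, -5.5]
grip_width: 0.0172
phi 51.0 mod360 r 54.5 z 0.1642 Ft -7.41 Fr -0.15 Fz -5.5 w 0.0172 t 13.2
dx -7.3 dy 9.0
dx -9.7 dy 6.4
dx -10.8 dy 4.3
```

```bash
python3 -m inch '[{"gripper":0.0,"dx":-0.0076,"dy":0.0086,"dz":0,"wx":0,"wy":0,"wz":0},{"gripper":0.0,"dx":-0.0096,"dy":0.0064,"dz":0,"wx":0,"wy":0,"wz":0}]'; python3 nx.py 3 12
```

```text
time_s: 13.45
tool_pos: [0.5873, 0.2414, 0.164]
eef_rot: [0.588, 0.398, -0.398, -0.581]
wrist_force: [-2.3, -7.7, 0.4]
grip_width: 0.017
phi 74.8 mod360 r 54.6 z 0.164 Ft -1.52 Fr -7.86 Fz 0.4 w 0.017 t 13.45
dx -10.3 dy 5.2
dx -11.5 dy 1.9
dx -11.6 dy -0.5
```

```bash
python3 -m inch '[{"gripper":0.0,"dx":-0.0107,"dy":0.0044,"dz":0,"wx":0,"wy":0,"wz":0},{"gripper":0.0,"dx":-0.0115,"dy":0.0018,"dz":0,"wx":0,"wy":0,"wz":0}]'; python3 nx.py 3 12
```

```text
time_s: 13.7
tool_pos: [0.565, 0.2475, 0.1641]
eef_rot: [0.589, 0.398, -0.398, -0.58]
wrist_force: [0.8, -6.3, -2.2]
grip_width: 0.0171
phi 99.4 mod360 r 54.6 z 0.1641 Ft -1.17 Fr -6.29 Fz -2.2 w 0.0171 t 13.7
dx -11.6 dy 0.4
dx -11.2 dy -3.0
dx -10.4 dy -5.3
```

```bash
python3 -m inch '[{"gripper":0.0,"dx":-0.007,"dy":0.0004,"dz":0,"wx":0,"wy":0,"wz":0},{"gripper":0.0,"dx":0,"dy":0,"dz":0,"wx":0,"wy":0,"wz":0},{"gripper":0.0,"dx":0,"dy":0,"dz":0,"wx":0,"wy":0,"wz":0}]'; python3 nx.py 0 12
```

```text
time_s: 14.08
tool_pos: [0.5571, 0.2473, 0.1641]
eef_rot: [0.589, 0.398, -0.398, -0.58]
wrist_force: [1.8, -3.1, -4.1]
grip_width: 0.017
phi 107.7 mod360 r 54.5 z 0.1641 Ft -1.55 Fr -3.22 Fz -4.1 w 0.017 t 14.07
```

```bash
python3 -m inch '[{"gripper":0.035,"dx":0,"dy":0,"dz":0,"wx":0,"wy":0,"wz":0},{"gripper":0.035,"dx":0,"dy":0,"dz":0,"wx":0,"wy":0,"wz":0},{"gripper":0.035,"dx":0,"dy":0,"dz":0.03,"wx":0,"wy":0,"wz":0},{"gripper":0.05,"dx":0,"dy":0,"dz":0.04,"wx":0,"wy":0,"wz":0},{"gripper":0.05,"dx":0,"dy":0.03,"dz":0.02,"wx":0,"wy":0,"wz":0},{"gripper":0.05,"dx":0,"dy":0,"dz":0,"wx":0,"wy":0,"wz":0}]' 40
python3 - <<'E'
from h import *
o=get_obs();print(np.round(o["tool_pos"],4),np.round(o["joint_positions"],2))
ims=[]
for n in ["scene","side"]:
    p=get_image(n); W=cloud(p); ims.append(p["image"])
    X,Y,Z=W[...,0],W[...,1],W[...,2]
    q=W[(p["depth"]>0)&(abs(X-.534)<.03)&(abs(Y-.066)<.03)&(Z>.13)&(Z<.2)]
    top=q[q[:,2]>q[:,2].max()-.005]
    print(n,len(q),"zmax",np.percentile(q[:,2],[50,90,100]) if len(q) else 0,"topmean",top.mean(0) if len(q) else 0,"bb",q.min(0),q.max(0))
    if len(q): print(np.round(cv2.minEnclosingCircle(top[:,:2].astype(np.float32)*1000),1) if 0 else cv2.minEnclosingCircle(top[:,:2].astype(np.float32)*1000))
cv2.imwrite("pics/d.png",np.vstack([cv2.resize(ims[0][165:305,90:430],(600,247)),cv2.resize(ims[1][145:370,130:340],(329,352)).repeat(1,0)[:, :] if 0 else cv2.copyMakeBorder(cv2.resize(ims[1][145:370,130:340],(329,352)),0,0,0,271,0)])[:,:,::-1])
E
```

```text
time_s: 14.82
tool_pos: [0.5573, 0.2806, 0.2581]
eef_rot: [0.588, 0.4, -0.397, -0.58]
wrist_force: [0.3, -0.4, -0.7]
grip_width: 0.05
[0.5573 0.2806 0.2581] [-0.68  0.4   0.21  1.61 -0.08  1.14  0.74]
scene 306 zmax [0.15994348 0.17179507 0.1744245 ] topmean [0.53698875 0.06542427 0.1713883 ] bb [0.52572455 0.05464256 0.13013778] [0.54813145 0.07620298 0.1744245 ]
((536.190185546875, 65.33343505859375), 12.108927726745605)
side 345 zmax [0.15664443 0.17140068 0.17294367] topmean [0.53463757 0.06834286 0.17093378] bb [0.52391135 0.05417381 0.13016763] [0.54523022 0.07929579 0.17294367]
((534.3621826171875, 66.12044525146484), 11.959102630615234)
```

View pics/d.png

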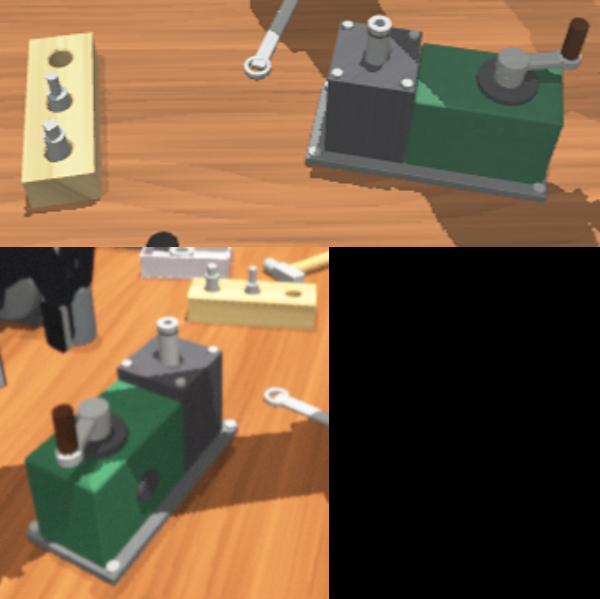

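```bash
cat > tl.py <<'E'
import sys
from h import *
from scipy.spatial.transform import Rotation as R
o=get_obs(); p=np.array(o["tool_pos"]); y=R.from_quat(o["eef_rot"]).as_matrix()
print("tilt fix wx,wy deg",np.round(np.degrees(np.cross(y[:,1],[0,0,-1])),2),"jaw",np.round(np.degrees(np.arctan2(y[1,0],y[0,0])),1))
print("pos",np.round(p*1000,1),"to go",np.round((np.array(eval(sys.argv[1]))-p)*1000,1),"F",np.round(o["wrist_force"],1),"w",round(float(o["grip_width"]),4))
E
python3 tl.py '[.535,.066,.25]'
python3 -m inch '[{"gripper":0.05,"dx":-0.0055,"dy":-0.05,"dz":0,"wx":0,"wy":0,"wz":0},{"gripper":0.05,"dx":-0.0055,"dy":-0.05,"dz":0,"wx":0,"wy":0,"wz":0},{"gripper":0.05,"dx":-0.0055,"dy":-0.05,"dz":0,"wx":0,"wy":0,"wz":0},{"gripper":0.05,"dx":-0.0055,"dy":-0.05,"dz":0,"wx":0,"wy":0,"wz":0},{"gripper":0.05,"dx":0,"dy":0,"dz":0,"wx":0,"wy":0,"wz":0},{"gripper":0.05,"dx":0,"dy":0,"dz":0,"wx":0,"wy":0,"wz":0}]' 40
python3 tl.py '[.535,.066,.25]'
```

```text
tilt fix wx,wy deg [0.55 0.42 0.  ] jaw 68.4
pos [557.4 277.7 256.6] to go [ -22.4 -211.7   -6.6] F [-0.1  0.2  0.6] w 0.05
time_s: 15.68
tool_pos: [0.5319, 0.0676, 0.2524]
eef_rot: [0.59, 0.395, -0.398, -0.582]
wrist_force: [-0.6, 0.3, 0.2]
grip_width: 0.0498
tilt fix wx,wy deg [0.68 0.14 0.  ] jaw 68.2
pos [531.9  67.6 252.4] to go [ 3.1 -1.6 -2.4] F [-0.6  0.3  0.2] w 0.0498
```

```bash
python3 -m inch '[{"gripper":0.05,"dx":0.003,"dy":-0.0015,"dz":-0.02,"wx":0.7,"wy":0.15,"wz":0},{"gripper":0.05,"dx":0,"dy":0,"dz":-0.03,"wx":0,"wy":0,"wz":0},{"gripper":0.05,"dx":0,"dy":0,"dz":0,"wx":0,"wy":0,"wz":0},{"gripper":0.05,"dx":0,"dy":0,"dz":0,"wx":0,"wy":0,"wz":0}]'; python3 tl.py '[.535,.066,.144]'
```

```text
time_s: 16.18
tool_pos: [0.5352, 0.0685, 0.2013]
eef_rot: [-0.585, -0.397, 0.397, 0.585]
wrist_force: [-0.1, -0.3, 0.3]
grip_width: 0.0499
tilt fix wx,wy deg [-0.05 -0.03 -0.  ] jaw 68.4
pos [535.2  68.5 201.3] to go [ -0.2  -2.5 -57.3] F [-0.1 -0.3  0.3] w 0.0499
```

```bash
python3 -m inch '[{"gripper":0.05,"dx":0,"dy":-0.002,"dz":-0.02,"wx":0,"wy":0,"wz":0},{"gripper":0.05,"dx":0,"dy":0,"dz":-0.02,"wx":0,"wy":0,"wz":0},{"gripper":0.05,"dx":0,"dy":0,"dz":-0.015,"wx":0,"wy":0,"wz":0},{"gripper":0.05,"dx":0,"dy":0,"dz":0,"wx":0,"wy":0,"wz":0},{"gripper":0.05,"dx":0,"dy":0,"dz":0,"wx":0,"wy":0,"wz":0}]'; python3 tl.py '[.535,.066,.144]'
```

```text
time_s: 16.8
tool_pos: [0.5377, 0.0682, 0.1496]
eef_rot: [0.585, 0.4, -0.396, -0.584]
wrist_force: [-0.4, 0.3, -0.2]
grip_width: 0.0497
tilt fix wx,wy deg [-0.15  0.32  0.  ] jaw 68.5
pos [537.7  68.2 149.6] to go [-2.7 -2.2 -5.6] F [-0.4  0.3 -0.2] w 0.0497
```

```bash
python3 -m inch '[{"gripper":0.05,"dx":-0.0025,"dy":-0.002,"dz":-0.005,"wx":0,"wy":0.3,"wz":0},{"gripper":0.05,"dx":0,"dy":0,"dz":0,"wx":0,"wy":0,"wz":0}]'; python3 tl.py '[.535,.066,.144]'
```

```text
time_s: 17.05
tool_pos: [0.5354, 0.0662, 0.1453]
eef_rot: [-0.584, -0.399, 0.397, 0.585]
wrist_force: [-0.3, -0.4, 0.7]
grip_width: 0.05
tilt fix wx,wy deg [-0.17  0.07  0.  ] jaw 68.5
pos [535.4  66.2 145.3] to go [-0.4 -0.2 -1.3] F [-0.3 -0.4  0.7] w 0.05
```

```bash
python3 -m inch '[{"gripper":0.03,"dx":0,"dy":0,"dz":0,"wx":0,"wy":0,"wz":0},{"gripper":0.01,"dx":0,"dy":0,"dz":0,"wx":0,"wy":0,"wz":0},{"gripper":0.01,"dx":0,"dy":0,"dz":0,"wx":0,"wy":0,"wz":0},{"gripper":0.01,"dx":0,"dy":0,"dz":0,"wx":0,"wy":0,"wz":0},{"gripper":0.01,"dx":0,"dy":0,"dz":0,"wx":0,"wy":0,"wz":0}]' 50; python3 tl.py '[.535,.066,.144]'
python3 -m inch '[{"gripper":0.01,"dx":0,"dy":0,"dz":0.01,"wx":0,"wy":0,"wz":0},{"gripper":0.01,"dx":0,"dy":0,"dz":0.015,"wx":0,"wy":0,"wz":0}]' 50; python3 tl.py '[.535,.066,.25]'
```

```text
time_s: 17.68
tool_pos: [0.5355, 0.0658, 0.1457]
eef_rot: [-0.584, -0.399, 0.397, 0.585]
wrist_force: [-0.9, -0.2, 1.0]
grip_width: 0.0206
tilt fix wx,wy deg [-0.16  0.08  0.  ] jaw 68.5
pos [535.5  65.8 145.7] to go [-0.5  0.2 -1.7] F [-0.9 -0.2  1. ] w 0.0206
time_s: 17.92
tool_pos: [0.5348, 0.0659, 0.1711]
eef_rot: [-0.584, -0.398, 0.398, 0.585]
wrist_force: [0.2, 0.2, -2.8]
grip_width: 0.0207
tilt fix wx,wy deg [-0.13 -0.04 -0.  ] jaw 68.5
pos [534.8  65.9 171.1] to go [ 0.2  0.1 78.9] F [ 0.2  0.2 -2.8] w 0.0207
```

```bash
python3 -m inch '[{"gripper":0.01,"dx":0,"dy":0,"dz":0.02,"wx":0,"wy":0,"wz":0},{"gripper":0.01,"dx":0,"dy":0,"dz":0.02,"wx":0,"wy":0,"wz":0},{"gripper":0.01,"dx":0,"dy":0,"dz":0.02,"wx":0,"wy":0,"wz":0},{"gripper":0.01,"dx":0,"dy":0,"dz":0,"wx":0,"wy":0,"wz":0}]' 50; python3 tl.py '[.456,-.2745,.23]'
```

```text
time_s: 18.42
tool_pos: [0.5355, 0.0661, 0.2375]
eef_rot: [-0.584, -0.4, 0.396, 0.585]
wrist_force: [0.2, 0.4, -3.6]
grip_width: 0.0209
tilt fix wx,wy deg [-0.21  0.19  0.  ] jaw 68.5
pos [535.5  66.1 237.5] to go [ -79.5 -340.6   -7.5] F [ 0.2  0.4 -3.6] w 0.0209
```

```bash
python3 -m inch '[{"gripper":0.01,"dx":-0.0098,"dy":-0.041,"dz":0,"wx":0,"wy":0,"wz":0},{"gripper":0.01,"dx":-0.0098,"dy":-0.041,"dz":0,"wx":0,"wy":0,"wz":0},{"gripper":0.01,"dx":-0.0098,"dy":-0.041,"dz":0,"wx":0,"wy":0,"wz":0},{"gripper":0.01,"dx":-0.0098,"dy":-0.041,"dz":0,"wx":0,"wy":0,"wz":0},{"gripper":0.01,"dx":-0.0098,"dy":-0.041,"dz":0,"wx":0,"wy":0,"wz":0},{"gripper":0.01,"dx":-0.0098,"dy":-0.041,"dz":0,"wx":0,"wy":0,"wz":0},{"gripper":0.01,"dx":-0.0098,"dy":-0.041,"dz":0,"wx":0,"wy":0,"wz":0},{"gripper":0.01,"dx":-0.0098,"dy":-0.041,"dz":0,"wx":0,"wy":0,"wz":0},{"gripper":0.01,"dx":0,"dy":0,"dz":0,"wx":0,"wy":0,"wz":0},{"gripper":0.01,"dx":0,"dy":0,"dz":0,"wx":0,"wy":0,"wz":0}]' 50; python3 tl.py '[.456,-.2745,.23]'
python3 - <<'E'
from h import *
# refine pocket: dark/deep points inside rack outline, both cameras, and punch axis pose
R=np.array([np.cos(np.radians(9)),np.sin(np.radians(9))]); N=np.array([-R[1],R[0]]); c=np.array([.520,-.2645])
for n in ["scene","side"]:
    p=get_image(n); save(p,"e_%s.png"%n); W=cloud(p); ok=p["depth"]>0; Z=W[...,2]
    a=(W[...,:2]-c)@R; b=(W[...,:2]-c)@N
    rim=ok&(abs(Z-.045)<.003)&(abs(a)<.105)&(abs(b)<.04)
    q=np.stack([a[rim],b[rim]],1); print(n,"rack a",np.round(np.percentile(q[:,0],[1,99])*1000),"b",np.round(np.percentile(q[:,1],[1,99])*1000),rim.sum())
    g=rim.astype(np.uint8)
    # hole contour: rays whose intersection with z=.045 plane lies near the pocket but depth says deeper
    Rm=cv2.Rodrigues(np.array(p["rvec"],float))[0]; cam=-Rm.T@np.array(p["tvec"],float).ravel()
    s=(.045-cam[2])/(Z-cam[2]); P=cam+(W-cam)*s[...,None]
    h=ok&(Z<.042)&(np.hypot(P[...,0]-.456,P[...,1]+.2745)<.02)
    if h.sum(): print(n,"hole n",h.sum(),np.round(P[h].mean(0)*1000,1),"bb",np.round(P[h].min(0)*1000),np.round(P[h].max(0)*1000))
    S=ok&(Z>.1)&(Z<.2)&(abs(W[...,0]-.456)<.05)&(abs(W[...,1]+.2745)<.05)
    if S.sum(): print("held zmin",np.percentile(W[S][:,2],[0,2,5]),len(W[S]))
    L=W[S&(Z<.21)]; L=L[L[:,2]<np.percentile(L[:,2],2)+.03]; print("lowpart mean",L.mean(0),L.min(0),L.max(0))
    for nm,cc in dict(b=c,c=c+.065*R).items():
        T=W[ok&(np.hypot(W[...,0]-cc[0],W[...,1]-cc[1])<.02)&(Z>.05)]; print(nm,np.round(T.mean(0)*1000,1))
E
```

```text
time_s: 19.68
tool_pos: [0.4505, -0.2699, 0.2336]
eef_rot: [-0.583, -0.399, 0.398, 0.586]
wrist_force: [0.1, 0.2, -2.7]
grip_width: 0.021
tilt fix wx,wy deg [-0.28 -0.04 -0.  ] jaw 68.6
pos [ 450.5 -269.9  233.6] to go [ 5.5 -4.6 -3.6] F [ 0.1  0.2 -2.7] w 0.021
scene rack a [-98. 100.] b [-36.  34.] 2520
scene hole n 96 [ 457.8 -275.2   45. ] bb [ 446. -291.   45.] [ 468. -262.   45.]
held zmin [0.17157647 0.17287838 0.17383105] 163
lowpart mean [ 0.45890954 -0.26682467  0.18618215] [ 0.44634191 -0.27983881  0.17157647] [ 0.46352907 -0.25830023  0.19996328]
b [ 518.2 -262.5  180.6]
c [ 589.2 -253.7   70.5]
side rack a [-99.  97.] b [-35.  36.] 980
side hole n 34 [ 454.6 -271.5   45. ] bb [ 443. -284.   45.] [ 465. -261.   45.]
held zmin [0.17199738 0.17357451 0.17384899] 109
lowpart mean [ 0.4491055  -0.26072956  0.18618178] [ 0.43901911 -0.26782556  0.17199738] [ 0.460864   -0.25522773  0.19979368]
b [ 518.2 -260.2   66.8]
c [ 581.5 -249.5   68.5]<stdin>:12: RuntimeWarning: divide by zero encountered in divide
<stdin>:12: RuntimeWarning: invalid value encountered in multiply
```

```bash
python3 -m inch '[{"gripper":0.01,"dx":0.0055,"dy":-0.0041,"dz":-0.03,"wx":-0.3,"wy":0,"wz":0},{"gripper":0.01,"dx":0,"dy":0,"dz":-0.04,"wx":0,"wy":0,"wz":0},{"gripper":0.01,"dx":0,"dy":0,"dz":-0.02,"wx":0,"wy":0,"wz":0},{"gripper":0.01,"dx":0,"dy":0,"dz":0,"wx":0,"wy":0,"wz":0},{"gripper":0.01,"dx":0,"dy":0,"dz":0,"wx":0,"wy":0,"wz":0}]' 50; python3 tl.py '[.456,-.274,.0735]'
```

```text
time_s: 20.4
tool_pos: [0.4587, -0.2701, 0.1425]
eef_rot: [0.583, 0.401, -0.4, -0.582]
wrist_force: [-0.0, 0.8, -2.6]
grip_width: 0.0205
tilt fix wx,wy deg [0.01 0.11 0.  ] jaw 69.0
pos [ 458.7 -270.1  142.5] to go [ -2.7  -3.9 -69. ] F [-0.   0.8 -2.6] w 0.0205
```

```bash
python3 -m inch '[{"gripper":0.01,"dx":-0.0025,"dy":-0.0037,"dz":-0.015,"wx":0,"wy":0,"wz":0},{"gripper":0.01,"dx":0,"dy":0,"dz":-0.005,"wx":0,"wy":0,"wz":0},{"gripper":0.01,"dx":0,"dy":0,"dz":0,"wx":0,"wy":0,"wz":0},{"gripper":0.01,"dx":0,"dy":0,"dz":0,"wx":0,"wy":0,"wz":0}]' 50; python3 tl.py '[.456,-.274,.0735]'
```

```text
time_s: 20.9
tool_pos: [0.4568, -0.2742, 0.1228]
eef_rot: [0.584, 0.402, -0.4, -0.581]
wrist_force: [0.1, -0.5, -2.2]
grip_width: 0.0208
tilt fix wx,wy deg [0.05 0.26 0.  ] jaw 69.0
pos [ 456.8 -274.2  122.8] to go [ -0.8   0.2 -49.3] F [ 0.1 -0.5 -2.2] w 0.0208
```

```bash
python3 -m inch '[{"gripper":0.01,"dx":-0.0008,"dy":0,"dz":-0.01,"wx":0,"wy":0.2,"wz":0},{"gripper":0.01,"dx":0,"dy":0,"dz":0,"wx":0,"wy":0,"wz":0}]' 50; python3 tl.py '[.456,-.274,.0735]'
python3 - <<'E'
from h import *
a=get_image("scene")["image"][170:290,85:175]; b=get_image("side")["image"][110:210,230:350]
cv2.imwrite("pics/f.png",np.hstack([cv2.resize(a,(337,450),interpolation=2),cv2.resize(b,(440,450),interpolation=2)])[:,:,::-1])
E
```

```text
time_s: 21.15
tool_pos: [0.4561, -0.2742, 0.1123]
eef_rot: [0.583, 0.401, -0.401, -0.582]
wrist_force: [0.3, -0.1, -3.3]
grip_width: 0.0206
tilt fix wx,wy deg [0.06 0.06 0.  ] jaw 69.0
pos [ 456.1 -274.2  112.3] to go [ -0.1   0.2 -38.8] F [ 0.3 -0.1 -3.3] w 0.0206
```

View pics/f.png

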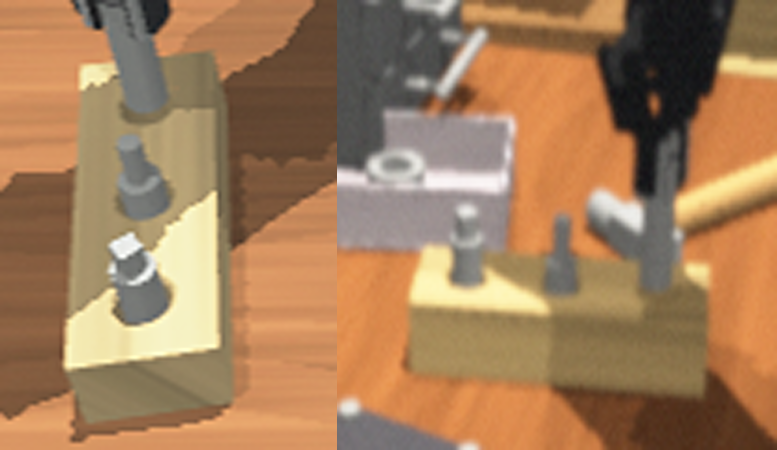

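The foot (left view about (148,110), right about (655,290)) sits just over the pocket mouth, roughly centred. I'll lower it in small steps.

```bash
python3 -m inch '[{"gripper":0.01,"dx":0,"dy":0,"dz":-0.006,"wx":0,"wy":0,"wz":0},{"gripper":0.01,"dx":0,"dy":0,"dz":-0.006,"wx":0,"wy":0,"wz":0},{"gripper":0.01,"dx":0,"dy":0,"dz":0,"wx":0,"wy":0,"wz":0}]' 50; python3 tl.py '[.456,-.274,.0735]'
```

```text
time_s: 21.62
tool_pos: [0.4565, -0.2744, 0.1002]
eef_rot: [0.583, 0.401, -0.4, -0.582]
wrist_force: [0.0, -0.5, -2.4]
grip_width: 0.0206
tilt fix wx,wy deg [0.08 0.13 0.  ] jaw 69.1
pos [ 456.5 -274.4  100.2] to go [ -0.5   0.4 -26.7] F [ 0.  -0.5 -2.4] w 0.0206
```

In the pocket (foot at about 39 mm), with no contact force.

```bash
python3 -m inch '[{"gripper":0.01,"dx":-0.0004,"dy":0.0003,"dz":-0.008,"wx":0,"wy":0,"wz":0},{"gripper":0.01,"dx":0,"dy":0,"dz":-0.008,"wx":0,"wy":0,"wz":0},{"gripper":0.01,"dx":0,"dy":0,"dz":-0.005,"wx":0,"wy":0,"wz":0},{"gripper":0.01,"dx":0,"dy":0,"dz":0,"wx":0,"wy":0,"wz":0}]' 50; python3 tl.py '[.456,-.274,.0735]'
```

```text
time_s: 22.12
tool_pos: [0.456, -0.2741, 0.0774]
eef_rot: [0.583, 0.401, -0.4, -0.582]
wrist_force: [0.2, -0.6, -2.8]
grip_width: 0.0204
tilt fix wx,wy deg [0.08 0.11 0.  ] jaw 69.0
pos [ 456.  -274.1   77.4] to go [ 0.   0.1 -3.9] F [ 0.2 -0.6 -2.8] w 0.0204
```

```bash
python3 -m inch '[{"gripper":0.01,"dx":0,"dy":0,"dz":-0.003,"wx":0,"wy":0,"wz":0},{"gripper":0.01,"dx":0,"dy":0,"dz":-0.0015,"wx":0,"wy":0,"wz":0}]' 50; python3 tl.py '[.456,-.274,.0715]'; python3 -m inch '[{"gripper":0.01,"dx":0,"dy":0,"dz":-0.001,"wx":0,"wy":0,"wz":0}]' 50
```

```text
time_s: 22.38
tool_pos: [0.4561, -0.2741, 0.0729]
eef_rot: [0.583, 0.401, -0.4, -0.582]
wrist_force: [0.1, -0.3, -2.9]
grip_width: 0.0207
tilt fix wx,wy deg [0.09 0.13 0.  ] jaw 69.0
pos [ 456.1 -274.1   72.9] to go [-0.1  0.1 -1.4] F [ 0.1 -0.3 -2.9] w 0.0207
time_s: 22.5
tool_pos: [0.4562, -0.2742, 0.0719]
eef_rot: [0.584, 0.401, -0.4, -0.582]
wrist_force: [0.4, 0.1, -3.3]
grip_width: 0.0205
```

```bash
python3 -m inch '[{"gripper":0.01,"dx":0,"dy":0,"dz":-0.001,"wx":0,"wy":0,"wz":0}]' 50;  python3 -m inch '[{"gripper":0.01,"dx":0,"dy":0,"dz":-0.001,"wx":0,"wy":0,"wz":0}]' 50
```

```text
time_s: 22.62
tool_pos: [0.4567, -0.2746, 0.0717]
eef_rot: [0.584, 0.401, -0.4, -0.581]
wrist_force: [-3.6, 3.0, 24.5]
grip_width: 0.0205
time_s: 22.75
tool_pos: [0.4571, -0.2748, 0.0717]
eef_rot: [0.584, 0.402, -0.4, -0.581]
wrist_force: [-7.0, 5.1, 24.7]
grip_width: 0.021
```

Floor contact came at the predicted height (TCP 71.7 mm). I'll release slowly.

```bash
python3 -m inch '[{"gripper":0.01,"dx":0,"dy":0,"dz":0.0005,"wx":0,"wy":0,"wz":0},{"gripper":0.024,"dx":0,"dy":0,"dz":0,"wx":0,"wy":0,"wz":0},{"gripper":0.03,"dx":0,"dy":0,"dz":0,"wx":0,"wy":0,"wz":0},{"gripper":0.04,"dx":0,"dy":0,"dz":0,"wx":0,"wy":0,"wz":0},{"gripper":0.04,"dx":0,"dy":0,"dz":0,"wx":0,"wy":0,"wz":0}]' 20; python3 -m inch '[{"gripper":0.04,"dx":0,"dy":0,"dz":0.02,"wx":0,"wy":0,"wz":0},{"gripper":0.04,"dx":0,"dy":0,"dz":0.04,"wx":0,"wy":0,"wz":0},{"gripper":0.04,"dx":0,"dy":0,"dz":0.05,"wx":0,"wy":0,"wz":0},{"gripper":0.04,"dx":0,"dy":0,"dz":0.05,"wx":0,"wy":0,"wz":0},{"gripper":0.04,"dx":0,"dy":0,"dz":0,"wx":0,"wy":0,"wz":0},{"gripper":0.04,"dx":0,"dy":0,"dz":0,"wx":0,"wy":0,"wz":0}]' 20
python3 - <<'E'
from h import *
ims=[]
for n in ["scene","side"]:
    p=get_image(n); W=cloud(p); ims.append(p["image"]); ok=p["depth"]>0
    T=W[ok&(np.hypot(W[...,0]-.456,W[...,1]+.274)<.025)&(W[...,2]>.055)&(W[...,2]<.13)]
    print(n,len(T),"ztop",np.percentile(T[:,2],[90,100]),"top",T[T[:,2]>.093].mean(0),"low",T[T[:,2]<.075].mean(0))
a=ims[0][170:290,85:175]; b=ims[1][110:210,230:350]
cv2.imwrite("pics/g.png",np.hstack([cv2.resize(a,(337,450),interpolation=2),cv2.resize(b,(440,450),interpolation=2)])[:,:,::-1])
E
```

```text
time_s: 23.38
tool_pos: [0.4576, -0.2751, 0.0727]
eef_rot: [0.585, 0.402, -0.399, -0.581]
wrist_force: [-1.1, -0.4, -0.3]
grip_width: 0.0402
time_s: 24.12
tool_pos: [0.4564, -0.2746, 0.2369]
eef_rot: [0.584, 0.402, -0.4, -0.581]
wrist_force: [-0.0, -0.4, 0.5]
grip_width: 0.0397
scene 262 ztop [0.09777389 0.10003413] top [ 0.45972677 -0.27402078  0.09694958] low [ 0.46604032 -0.27186355  0.06479456]
side 173 ztop [0.09726472 0.09932722] top [ 0.45685879 -0.27077576  0.0968088 ] low [ 0.45602249 -0.26562268  0.06476904]
```

View pics/g.png

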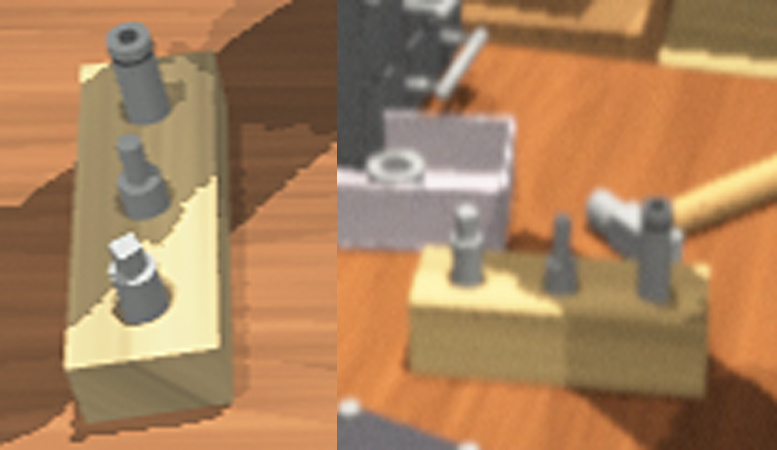

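The punch stands upright with its top at 97 mm, which is fully home (10 + 87 mm). Both neighbouring punches look undisturbed.

```bash
python3 -c "from plant import hand_in; print(hand_in())"
```

```text
the job is handed in; nothing more can be done
None
```

The punch is out of the extractor and standing fully home in the empty rack pocket. I handed the job in at about 24 s; no verdict came back.

- **Cranking:** I gripped the knob and cranked about 2.3 turns anticlockwise. The tangential push fell from about 10 N to 1.5 N between 2.14 and 2.21 turns. I went on a little to be sure the clamp had let go and stopped at 2.30 turns, at most about 0.16 turn past that point. The trip can't be seen, so that it was not knocked rests on this margin alone.
- **Lifting and placing:** The freed punch came up with only its own weight on the wrist, about 3 N. It met the pocket floor at the height I had predicted, with about 25 N of contact force before I released it.
- **Last checks:** Both cameras put the punch's top at about 97 mm, which is the 10 mm pocket floor plus its 87 mm length. It stands upright, the other two punches look unmoved in the last pictures, and the gripper was clear above the rack with no force on it.
- **Disagreements:** The two cameras differed by 2–4 mm sideways, about their calibration error or slightly over. While cranking there was one brief side load of about 46 N at the wrist, which I eased before going on; it is well under the 120 N limit.

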